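# Set and close the quick-release clamp on a support rod

### The job

The support rod lies loose in the bench clamp. Turn the crank nut clockwise until the cam lever on the opposite end of the skewer first meets firm resistance when it stands straight out from the clamp, feeling for it by swinging the lever gently, then swing the lever fully home past its dead point so that it stays shut with the rod held firmly. Do not force the lever, and leave the two small flasks standing where they are.

Things in the scene. Friction and masses are not known exactly. Their poses are not given: they have to be found in the camera images.
- clamp: fixed bench clamp, plain aluminium and steel: foot 110 x 85 x 12 mm, upright fixed jaw 60 x 24 mm, 122 mm high, a moving jaw facing it. Origin: underside of the foot, middle. In its frame a skewer runs along y at z = 85 mm: crank nut on its +y end, cam lever on its -y end
- rod: steel support rod, 14 mm thick, 170 mm long, along the clamp's x with its axis at z = 107 mm, fixed in a saddle. The moving jaw presses on its -y side through a spring (about 22 N/mm in all); how far the jaw is from it differs each time by several mm and cannot be measured, only felt at the lever. Origin: on the bench under the rod's axis, x along the rod
- lever (a joint): cam lever, swings level. 0 points to the clamp's -x, 1.57 straight out (-y), 3.14 fully home, at its stop, pointing to +x. Starts open at 0.5 to 0.95; friction 0.10 N m. Moves the jaw towards the rod by 2.0 mm at 1.0 rad, 4.7 at 1.5, 6.1 at 1.7, 8.2 at 2.0, 10.9 at 2.4, 12.3 at 2.7, 12.7 at 2.95 (dead point), 12.4 at 3.14; beyond 2.95 it snaps home and stays
- lever_pivot (a point): the lever's upright pin axis, at z = 85 mm, about 60 mm to the clamp's -y of its middle. Moment against closing = 0.13 N m + 22 N/mm x squeeze x slope of the cam curve. A free lever is pushed back (opened) by the cam as the nut is tightened and rests where resistance begins. Begun at 1.5 rad: the rod ends held with 170 N and closing takes 10 N 70 mm from the pin; at 1.31: 200 N, at 1.71: 138 N
- lever_arm: the lever's arm; origin: centre of its rounded end (16 mm thick), 90 mm from the pin, 85 mm above the bench; the arm from the pin to it is a flat bar 12 mm thick and 18 mm high (z 76 to 94 mm). Its x axis points from the end to the pin
- crank (a joint): crank nut, axis along the clamp's y. Grows when turned clockwise as seen from the clamp's +y side: each rad draws lever, pin and jaw 1 mm to +y, towards the rod (tighter). Starts between 0 and 2.4, range -1.5 to 12. Friction 0.27 N m, so it stays where left; about 7 N at the grip turns it. It needs 0.5 to 8 rad of tightening
- crank_axis (a point): point on the crank's axis, level with the middle of the crank grip: 84 mm to the clamp's +y of its middle, 85 mm above the bench
- crank_grip (a point): middle of the crank's black revolving grip, a cylinder 14 mm thick and 42 mm long, parallel to the clamp's y, 40 mm from the crank's axis; it turns freely on its pin. The crank arm begins 21 mm to -y of this point; nothing stands beyond it to +y
- flask_a: small conical flask, 52 mm wide, 85 mm high, standing to the left of the clamp, a bystander. Origin: middle of its underside, z up
- flask_b: the same kind of flask standing to the right of the clamp, a bystander. Origin: middle of its underside, z up

How it is judged:
By the outcome, as a careful person would: the job done as asked, in the order asked, and still so for the second after the job is handed in, with the robot touching nothing.
It also fails if it takes over 72 s, if anything falls off the work surface, if the arm or the gripper's body presses on something with over 40 N, if the wrist force passes 120 N, or if a joint passes its speed limit or range.

### The arm

A 7-joint arm with a two-finger parallel gripper is mounted at the origin on a cart in front of the work surface, level with it; the furniture and walls round the work are solid. World frame = base frame: x ahead of the robot, y to its left, z up, the work surface at z = 0. Lengths are in mm, angles in rad, forces in N, time in s.
With the tool pointing down it reaches from about 400 to 875 mm from the base axis. Payload 4.4 kg.
Tool frame: the origin (TCP) lies at the very end of the fingers, on their centre line; the grasp point (between the pads) lies 19 mm behind it; z points along the fingers, y is the direction in which the jaws open and shut (so a half turn about z gives the same grasp; the last joint's range is limited). The gripper opens to 85 mm and grips with 20 to 120 N. Pads are 22 mm wide; open, the fingers measure 114 mm over their backs; the gripper's body (76 mm by 85 mm) begins 54 mm behind the grasp point. The pads swing forward as they close: fully open they stand 13 mm farther back than shut.
Start: joints at [-0.066, 0.628, 0.038, 1.517, -0.027, 0.996, -0.02], TCP at [650.014, 0.027, 231.313] pointing down, gripper open.
Joint ranges: [-3.06, 3.06], [-0.37, 2.12], [-1.25, 1.32], [0.18, 2.47], [-1.1, 4.24], [0.23, 1.98], [-2.94, 2.94]. Speed limits (rad/s): [2.57, 2.57, 3.14, 3.14, 3.14, 3.14, 3.14].

### API

Orientations are given as [roll, pitch, yaw] about the fixed x, y, z axes, in that order (R = Rz(yaw) Ry(pitch) Rx(roll)).
In Python, from cell import read_state, get_image, calibration, finish_job gives the robot as it stands. The module is installed in compiled form; this text tells all that it offers.
- The arm moves only by the tool apply_moves, never from a script. Its argument "increments" is a list of rows, each an object of numbers: "tx", "ty", "tz": the shift along the world's x, y, z in m; "rx", "ry", "rz": the turn, a rotation vector about the world's x, y, z in units of 5 degrees (1.0 is 5 degrees); "claw": the finger opening in m, from 0 to 0.0854. In form: [{"tx": .., "ty": .., "tz": .., "rx": .., "ry": .., "rz": .., "claw": ..}, ...]. A call has 1 to 12 rows; each row is the pose to reach, as a shift and turn from the pose commanded when the call began; what a row does not reach only later rows make up. A row lasts 1/10 s, in which the tool goes at most 50 mm and 8.59 degrees, less where a joint would pass 70% of its speed; a pose out of reach is approached as far as the arm can. A call with a gripper value outside its range is refused whole. The fingers move at their own pace and stop on an object; the grip force is fixed at half the most. Time passes only in rows, so rows that repeat a pose let the fingers close. It gives the time, the measured TCP pose, the force and the opening at its end, in the units of the state.
- read_state(): the state, without advancing time (a new reading comes with each control period).
- get_image(name): name is "scene" or "side" or "wrist"; returns the picture (420x560x3 uint8, red, green, blue); there is no depth.
- calibration(name): a dict with "camera_matrix" (3x3 intrinsics, pixels), "origin" and "attitude" of the camera in the world. Camera axes: x right, y up, looking along -z (the intrinsics and any distortion apply to the point x, -y, -z); pixel columns grow to the right and rows downward; lengths in mm; the calibration is good to about 2 mm. The wrist camera is an equidistant fisheye: a pixel r from the principal point sees the ray r / f radians off the axis. A picture is of the moment at which its call begins: read the wrist's pose just before it. calibration takes no time and is no camera call; for the wrist camera it gives the pose at the moment of the call.
- finish_job(): hands the job in, once; it reports no verdict.
The state is a dict: "clock": time; "qpos": joint angles; "qd": joint speeds; "tau": joint torques, N m; "eef_pos": TCP position; "tool_rot": TCP orientation; "force": force on the tool from outside, world axes, zero at the start; "torque": the same for the moment, N m; "width": finger opening in mm.
Only numpy, scipy, OpenCV 4.12 (cv2) and the standard library are available. Lean on these libraries where they do the work, as an engineer would, in place of code of your own. Each camera call takes 0.05 s, during which the arm holds its last target. There are 200 camera calls.

## Working session

There is one attempt and no reset: what is moved stays moved. The work goes in short steps, Python scripts to look and compute and a tool call to move; the robot and the scene stay as the last step left them, time stands still between calls to the robot, and variables do not carry over. Pictures are saved under pics/ and viewed, about 8 in all and at most 12, crops included, and the job is handed in when it is done.

Besides the shell and the picture viewer there is one more tool, called after "Emit:" as name(argument=value, ...) on one line, values as JSON. apply_moves: Moves the arm, as the interface text tells. Its arguments: {"type":"object","properties":{"increments":{"type":"array"}},"required":["increments"]}

```bash
mkdir -p pics; python3 - <<'E'
from cell import *
import cv2,numpy as np
s=read_state();print(s)
for n in("scene","side","wrist"):
    c=calibration(n);print(n,c)
    cv2.imwrite(f"pics/{n}0.png",get_image(n)[:,:,::-1])
a=cv2.imread("pics/scene0.png");
cv2.imwrite("pics/s2.png",cv2.resize(a,(800,600)))
b=cv2.imread("pics/side0.png");
cv2.imwrite("pics/d2.png",cv2.resize(b,(800,600)))
E
```

```text
{'clock': 0.0, 'qpos': array([-0.06585894,  0.62935484,  0.03839175,  1.51840191, -0.02697452,
        0.99629092, -0.01999364]), 'qd': array([-0.00114785,  0.00010803, -0.00084682,  0.00123518,  0.00168442,
       -0.00019306,  0.00056855]), 'tau': array([-1.11932164e-03, -5.63405585e+01,  1.22606792e+00, -1.93450052e+01,
        1.09587883e-02,  1.05136272e-02, -8.84369996e-06]), 'eef_pos': array([6.49356869e+02, 8.82372231e-02, 2.30371690e+02]), 'tool_rot': array([-3.13965434e+00,  1.86110599e-05,  1.57091535e+00]), 'force': array([-0.50353032,  0.53563828, -0.07512856]), 'torque': array([-0.01622475,  0.01318756,  0.01463781]), 'width': 85.29097114001009}
scene {'camera_matrix': array([[532.47983198,   0.        , 274.1566819 ],
       [  0.        , 532.47983198, 210.96065094],
       [  0.        ,   0.        ,   1.        ]]), 'origin': array([    2.70946632, -1159.34595154,   646.69096967]), 'attitude': array([ 1.16971273,  0.005464  , -0.42416362])}
side {'camera_matrix': array([[507.10136576,   0.        , 281.98679034],
       [  0.        , 507.10136576, 215.4695983 ],
       [  0.        ,   0.        ,   1.        ]]), 'origin': array([ 325.55395299, 1128.68661646, 1083.15770452]), 'attitude': array([ 0.85673307, -0.01727699, -2.95331124])}
wrist {'camera_matrix': array([[325.1922621 ,   0.        , 283.74206709],
       [  0.        , 325.1922621 , 207.22150243],
       [  0.        ,   0.        ,   1.        ]]), 'origin': array([649.9811882 ,  65.25254636, 374.00245617]), 'attitude': array([-0.2619174 ,  0.0010699 , -0.00058606])}
```

View pics/s2.png

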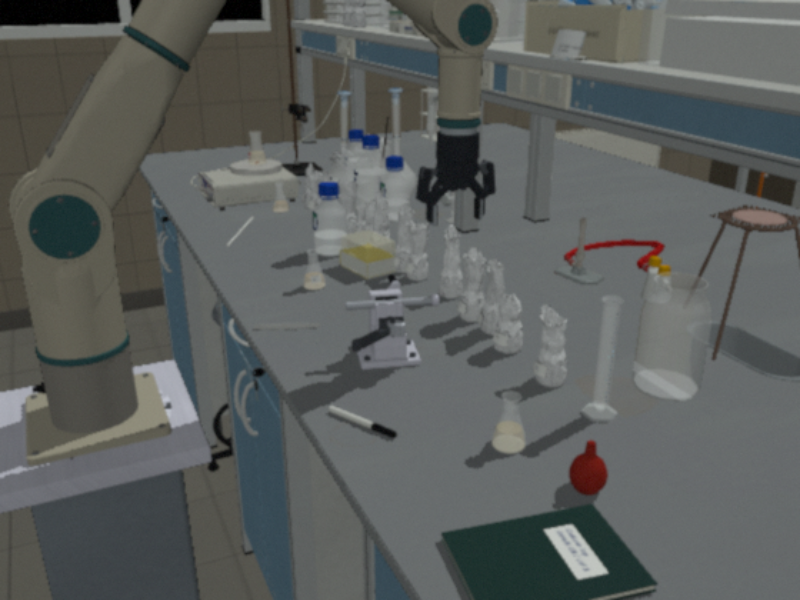

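View pics/d2.png

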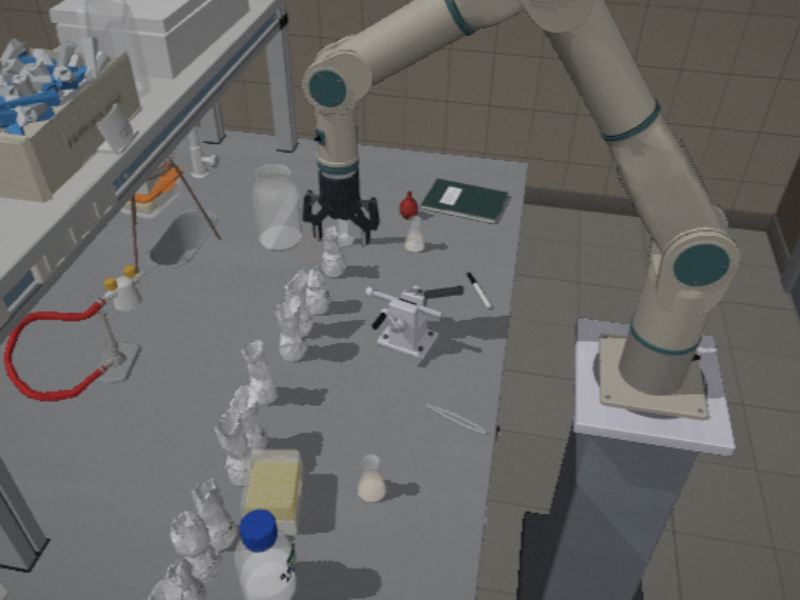

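The scene shows the clamp at about (388,340), with the black lever at (370,335). In the side view the clamp is at (408,335), the lever at (440,293), the crank grip at (380,320), and flasks at (372,480) and (415,238). Next I'll look at crops.

```bash
cat > h.py <<'E'
from cell import *
import cv2,numpy as np
from scipy.spatial.transform import Rotation as R
def ray(n,u,v,c=None):
    c=c or calibration(n);K=c["camera_matrix"]
    x=(u-K[0,2])/K[0,0];y=(v-K[1,2])/K[1,1]
    if n=="wrist":
        r=np.hypot(x,y);k=np.sin(r)/r if r>1e-9 else 1;d=np.array([x*k,-y*k,-np.cos(r)])
    else: d=np.array([x,-y,-1.])
    d=R.from_euler("xyz",c["attitude"]).apply(d);return np.array(c["origin"]),d/np.linalg.norm(d)
def onz(n,u,v,z,c=None):
    o,d=ray(n,u,v,c);return o+d*(z-o[2])/d[2]
def tri(*rs):
    A=np.zeros((3,3));b=np.zeros(3)
    for o,d in rs:
        P=np.eye(3)-np.outer(d,d);A+=P;b+=P@o
    x=np.linalg.solve(A,b);return x,[np.linalg.norm((np.eye(3)-np.outer(d,d))@(x-o)) for o,d in rs]
def proj(n,p,c=None):
    c=c or calibration(n);K=c["camera_matrix"]
    q=R.from_euler("xyz",c["attitude"]).inv().apply(np.array(p)-c["origin"]);x,y,z=q[0],-q[1],-q[2]
    if n=="wrist":
        r=np.hypot(x,y);t=np.arctan2(r,z);x,y=x/r*t,y/r*t
    else:x,y=x/z,y/z
    return K[0,0]*x+K[0,2],K[1,1]*y+K[1,2]
E
python3 - <<'E'
import cv2,numpy as np
from h import *
a=cv2.imread("pics/scene0.png")[185:265,230:320]
b=cv2.imread("pics/side0.png")[190:260,240:340]
w=cv2.imread("pics/wrist0.png")
o=np.zeros((600,800,3),np.uint8)
a=cv2.resize(a,(337,300),interpolation=cv2.INTER_CUBIC);o[:300,:337]=a
b=cv2.resize(b,(428,300),interpolation=cv2.INTER_CUBIC);o[:300,340:768]=b
o[300:,:400]=cv2.resize(w,(400,300))
cv2.imwrite("pics/m.png",o)
print(onz("side",408*.7,340*.7,0),onz("scene",388*.7,355*.7,0),proj("wrist",onz("side",408*.7,340*.7,0)))
E
```

```text
[ 5.10184319e+02 -2.17706785e-01  0.00000000e+00] [515.36902199   1.07915488   0.        ] (np.float64(169.15932836124097), np.float64(179.6383162643587))
```

View pics/m.png

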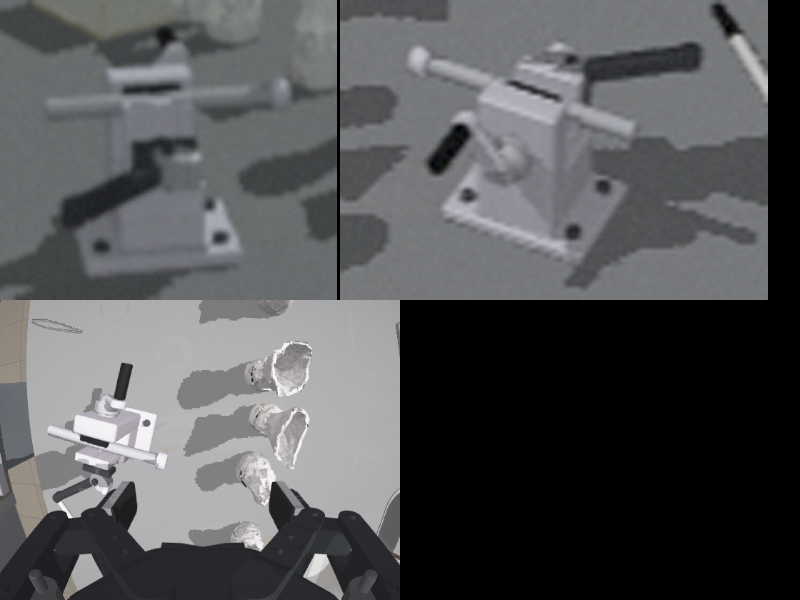

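Wrist view: crank grip at (123,380), rod from (48,430) to (165,462), lever pointing roughly to -x at (75,490). I'll move the wrist camera above the clamp for a cleaner measurement.

Emit:
apply_moves(increments=[{"tx": -0.05,"ty": -0.04,"tz": 0.04},{"tx": -0.1,"ty": -0.07,"tz": 0.07},{"tx": -0.14,"ty": -0.1,"tz": 0.1},{"tx": -0.14,"ty": -0.1,"tz": 0.1},{"tx": -0.14,"ty": -0.1,"tz": 0.1},{"tx": -0.14,"ty": -0.1,"tz": 0.1},{"tx": -0.14,"ty": -0.1,"tz": 0.1}])

```text
$.increments[0]: bad value
```

```bash
python3 - <<'E'
from h import *
import json
c=calibration("wrist");print(c["origin"],c["attitude"],read_state()["qpos"],read_state()["qd"].round(3))
im=get_image("wrist")[:,:,::-1].copy();cv2.imwrite("pics/wrist1.png",im)
json.dump({k:np.array(v).tolist() for k,v in c.items()},open("c1.json","w"))
# crop 130..410 x 10..220 scaled
x0,y0=160,5;cr=im[y0:y0+225,x0:x0+260];o=cv2.resize(cr,(780,675)[:2],interpolation=cv2.INTER_CUBIC)[:600]
cv2.imwrite("pics/w1c.png",o)
E
```

```text
[650.03627744  65.2509752  374.12211694] [-0.26191024  0.00081282 -0.00059019] [-0.06581869  0.62912995  0.03843737  1.51812613 -0.02699636  0.99627162
 -0.01998652] [ 0.001 -0.004  0.001 -0.004  0.001  0.    -0.   ]
```

View pics/w1c.png

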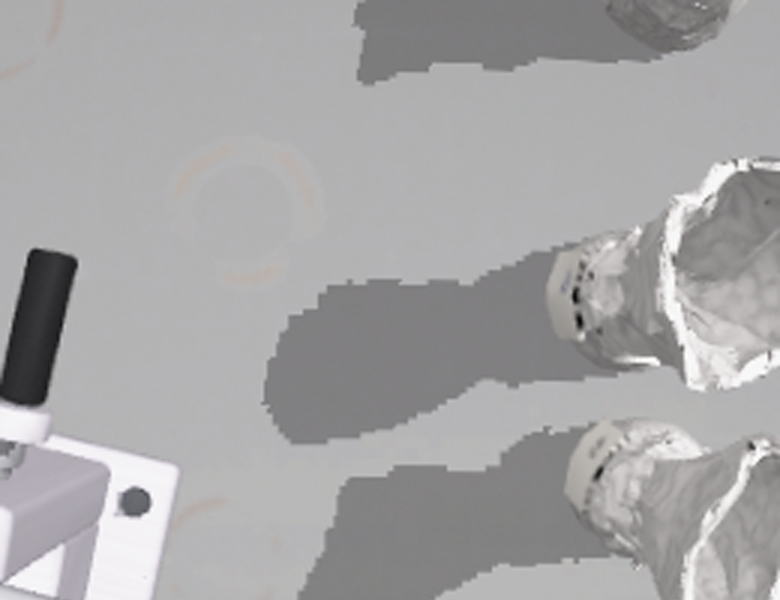

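The move was refused, probably because each row needs every field, so the crop shows the old viewpoint. I'll resend it with full rows.

Emit:
apply_moves(increments=[{"tx": -0.05,"ty": -0.04,"tz": 0.04,"rx": 0,"ry": 0,"rz": 0,"claw": 0.085},{"tx": -0.1,"ty": -0.07,"tz": 0.07,"rx": 0,"ry": 0,"rz": 0,"claw": 0.085},{"tx": -0.14,"ty": -0.1,"tz": 0.1,"rx": 0,"ry": 0,"rz": 0,"claw": 0.085},{"tx": -0.14,"ty": -0.1,"tz": 0.1,"rx": 0,"ry": 0,"rz": 0,"claw": 0.085},{"tx": -0.14,"ty": -0.1,"tz": 0.1,"rx": 0,"ry": 0,"rz": 0,"claw": 0.085},{"tx": -0.14,"ty": -0.1,"tz": 0.1,"rx": 0,"ry": 0,"rz": 0,"claw": 0.085},{"tx": -0.14,"ty": -0.1,"tz": 0.1,"rx": 0,"ry": 0,"rz": 0,"claw": 0.085}])

```text
clock: 0.9
eef_pos: [510.5, -98.9, 330.7]
tool_rot: [-3.141, -0.001, 1.572]
force: [0.3, -0.4, 0.3]
width: 84.8
```

```bash
python3 - <<'E'
from h import *
import json
c=calibration("wrist");print(c["origin"],c["attitude"],read_state()["qpos"],read_state()["qd"].round(3))
im=get_image("wrist")[:,:,::-1].copy();cv2.imwrite("pics/wrist2.png",im)
json.dump({k:np.array(v).tolist() for k,v in c.items()},open("c2.json","w"))
x0,y0=160,5;cr=im[y0:y0+200,x0:x0+260];o=cv2.resize(cr,(780,600),interpolation=cv2.INTER_CUBIC)
cv2.imwrite("pics/w2c.png",o)
E
```

```text
[510.7503759  -33.80075043 474.32895828] [-0.26104644 -0.00027739  0.00080322] [ 0.09951338  0.33591054  0.05300079  1.73688524 -0.02080516  1.06983512
  0.16087209] [-0.01   0.018 -0.007 -0.003  0.002  0.002  0.001]
```

View pics/w2c.png

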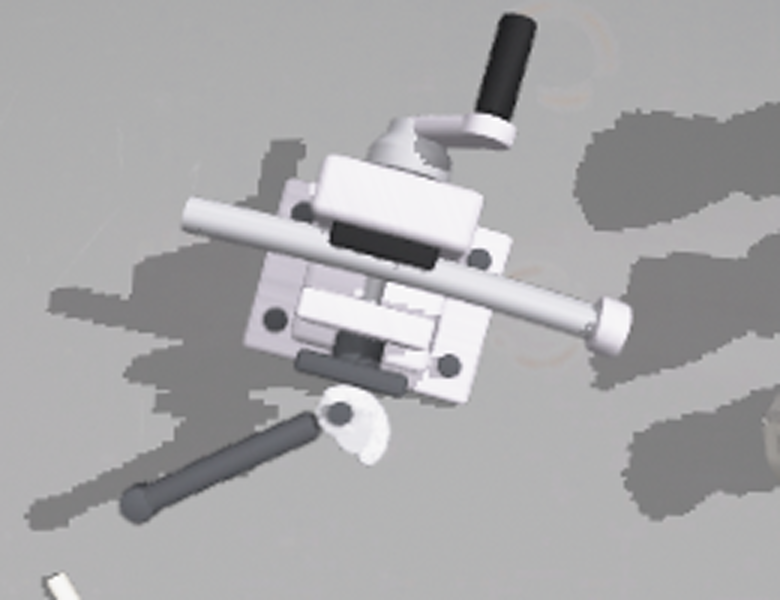

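The close view shows the pin at about (340,412) in crop pixels, the lever tip at (138,503), the grip from (517,20) to (495,115), the rod end at (192,215), and the foot corners.

```bash
python3 - <<'E'
from h import *
import json
c=json.load(open("c2.json"))
f=lambda u,v:(160+u/3,5+v/3)
z=lambda u,v,h:onz("wrist",*f(u,v),h,c)
a=z(190,215,107);b=z(592,322,107);print("rod",a,b,np.degrees(np.arctan2(b[1]-a[1],b[0]-a[0])),np.linalg.norm(b-a))
C=[z(*p,12) for p in((285,180),(512,235),(468,404),(245,345))];m=np.mean(C,0);print("foot",m,[np.linalg.norm(C[i]-C[(i+1)%4]) for i in range(4)])
psi=np.arctan2(b[1]-a[1],b[0]-a[0]);print("psi",psi, [np.arctan2(*(C[i]-C[j])[1::-1]) for i,j in((1,0),(2,3))])
ex=np.array([np.cos(psi),np.sin(psi),0]);ey=np.array([-np.sin(psi),np.cos(psi),0])
loc=lambda p:np.array([(p-m)@ex,(p-m)@ey,p[2]]).round(1)
p=z(340,412,95);t=z(138,503,90);print("pin",p,loc(p),"tip",t,loc(t),np.linalg.norm(t-p))
d=loc(t)-loc(p);print("phi",np.arctan2(-d[1],-d[0]))
sg=(240+(450-340)/4.28,190+148/4.28)
g,e=tri(ray("wrist",*f(506,67),c),ray("side",*sg));print("grip",g,loc(g),e)
r,e=tri(ray("wrist",*f(190,215),c),ray("side",240+(632-340)/4.28,190+130/4.28));print("rodend",r,e)
print("mid rod local",loc((a+b)/2))
for n,uv in(("fa",(372,495)),("fb",(415,246))):print(n,onz("side",uv[0]*.7,uv[1]*.7,3))
print("fb scene",onz("scene",509*.7,445*.7,5),"fa",onz("scene",314*.7,284*.7,5))
E
```

```text
Traceback (most recent call last):
  File "h.py", line 12, in onz
    o,d=ray(n,u,v,c);return o+d*(z-o[2])/d[2]
        ~~~^^^^^^^^^
  File "h.py", line 6, in ray
    x=(u-K[0,2])/K[0,0];y=(v-K[1,2])/K[1,1]
         ~^^^^^
TypeError: list indices must be integers or slices, not tuple
```

```bash
cat > m.py <<'E'
from h import *
import json
c={k:np.array(v) for k,v in json.load(open("c2.json")).items()}
f=lambda u,v:(160+u/3,5+v/3)
z=lambda u,v,h:onz("wrist",*f(u,v),h,c)
a=z(190,215,107);b=z(592,322,107);print("rod",a,b,np.degrees(np.arctan2(b[1]-a[1],b[0]-a[0])),np.linalg.norm(b-a))
C=[z(*p,12) for p in((285,180),(512,235),(468,404),(245,345))];m=np.mean(C,0);print("foot",m,[np.linalg.norm(C[i]-C[(i+1)%4]) for i in range(4)])
psi=np.arctan2(b[1]-a[1],b[0]-a[0]);print("psi",psi, [np.arctan2(*(C[i]-C[j])[1::-1]) for i,j in((1,0),(2,3))])
ex=np.array([np.cos(psi),np.sin(psi),0]);ey=np.array([-np.sin(psi),np.cos(psi),0])
loc=lambda p:np.array([(p-m)@ex,(p-m)@ey,p[2]]).round(1)
p=z(340,412,95);t=z(138,503,90);print("pin",p,loc(p),"tip",t,loc(t),np.linalg.norm(t-p))
d=loc(t)-loc(p);print("phi",np.arctan2(-d[1],-d[0]))
sg=(240+(450-340)/4.28,190+148/4.28)
g,e=tri(ray("wrist",*f(506,67),c),ray("side",*sg));print("grip",g,loc(g),e)
r,e=tri(ray("wrist",*f(190,215),c),ray("side",240+(632-340)/4.28,190+130/4.28));print("rodend",r,e)
print("mid rod local",loc((a+b)/2))
for n,uv in(("fa",(372,495)),("fb",(415,246))):print(n,onz("side",uv[0]*.7,uv[1]*.7,3))
print("fb scene",onz("scene",509*.7,445*.7,5),"fa",onz("scene",314*.7,284*.7,5))
E
python3 m.py
```

```text
rod [442.9753959   19.76359407 107.        ] [594.21443339 -20.59888016 107.        ] -14.94275741442918 156.53234741375755
foot [513.86754824  -3.93349905  12.        ] [np.float64(109.44904529010573), np.float64(83.77658817144268), np.float64(108.92292074484193), np.float64(81.17068746008925)]
psi -0.260800316208584 [np.float64(-0.23864834039404134), np.float64(-0.2625657282018575)]
pin [498.78648131 -57.14586389  95.        ] [ -0.9 -55.3  95. ] tip [416.32651963 -93.02788946  90.        ] [ -71.3 -111.2   90. ] 90.06755820201485
phi 0.6710925914892449
grip [558.46497895  75.60124987 114.27911515] [ 22.6  88.3 114.3] [np.float64(1.934084004332479), np.float64(1.9340840043321978)]
rodend [441.85272481  20.24694934 103.10499184] [np.float64(0.40831362374391456), np.float64(0.40831362374391217)]
mid rod local [  3.7   4.6 107. ]
fa [499.68593991 403.86949613   3.        ]
fb [ 555.10856023 -340.016422      3.        ]
fb scene [ 554.98738497 -353.48241287    5.        ] fa [503.24017549 389.12841038   5.        ]
```

Measurements agree with the given sizes: lever about 90 mm long, foot 109 x 82 mm, rod yaw -0.26, lever φ≈0.67, pin near (499,-57), grip near (558,76,114). Both flasks are far away. Next I'll straddle the lever.

Emit:
apply_moves(increments=[{"tx": -0.02,"ty": 0.005,"tz": -0.04,"rx": 0,"ry": 0,"rz": -1.7,"claw": 0.045},{"tx": -0.04,"ty": 0.01,"tz": -0.08,"rx": 0,"ry": 0,"rz": -3.4,"claw": 0.045},{"tx": -0.06,"ty": 0.015,"tz": -0.12,"rx": 0,"ry": 0,"rz": -5.1,"claw": 0.045},{"tx": -0.075,"ty": 0.015,"tz": -0.16,"rx": 0,"ry": 0,"rz": -6.8,"claw": 0.045},{"tx": -0.075,"ty": 0.015,"tz": -0.18,"rx": 0,"ry": 0,"rz": -8.5,"claw": 0.045},{"tx": -0.075,"ty": 0.015,"tz": -0.18,"rx": 0,"ry": 0,"rz": -10.2,"claw": 0.045},{"tx": -0.075,"ty": 0.015,"tz": -0.18,"rx": 0,"ry": 0,"rz": -11.9,"claw": 0.045},{"tx": -0.075,"ty": 0.015,"tz": -0.18,"rx": 0,"ry": 0,"rz": -13.3,"claw": 0.045},{"tx": -0.075,"ty": 0.015,"tz": -0.18,"rx": 0,"ry": 0,"rz": -13.3,"claw": 0.045},{"tx": -0.075,"ty": 0.015,"tz": -0.18,"rx": 0,"ry": 0,"rz": -13.3,"claw": 0.045}])

```text
clock: 1.95
eef_pos: [435.2, -84.2, 150.6]
tool_rot: [-3.141, 0.001, 0.415]
force: [-0.2, 0.6, 0.1]
width: 45.3
```

```bash
python3 - <<'E'
from h import *
print(read_state())
im=get_image("wrist")[:,:,::-1];cv2.imwrite("pics/w3.png",im)
E
```

```text
{'clock': 1.95, 'qpos': array([-0.09359003,  0.49355046,  0.31145993,  2.16064331, -0.29198403,
        0.52739854, -0.7190705 ]), 'qd': array([ 0.01234038, -0.01099586, -0.00493131,  0.00273947,  0.00237377,
        0.0009566 , -0.00320266]), 'tau': array([-2.09232336e-01, -3.93243241e+01,  3.43918316e+00, -1.11006537e+01,
       -1.79711863e-02,  4.85228506e-03, -4.98277601e-02]), 'eef_pos': array([435.21684248, -84.23756913, 150.63292864]), 'tool_rot': array([-3.14123573e+00,  1.07985669e-03,  4.14771526e-01]), 'force': array([-0.18418555,  0.57745822,  0.05304728]), 'torque': array([-0.02014719, -0.02117022, -0.02269325]), 'width': 45.252119375916145}
```

View pics/w3.png

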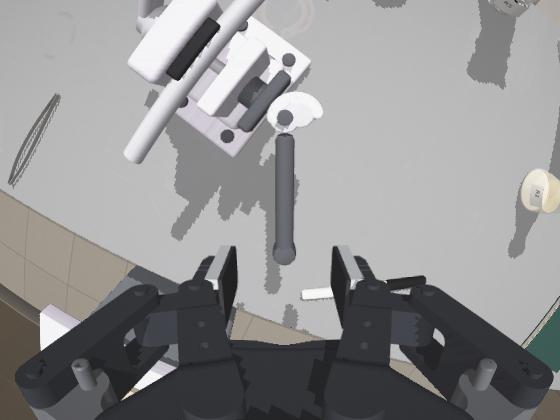

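The lever is centred between the fingers (column about 285) and lined up with the tool. Now I'll descend.

Emit:
apply_moves(increments=[{"tx": 0,"ty": 0,"tz": -0.03,"rx": 0,"ry": 0,"rz": 0,"claw": 0.045},{"tx": 0,"ty": 0,"tz": -0.06,"rx": 0,"ry": 0,"rz": 0,"claw": 0.045},{"tx": 0,"ty": 0,"tz": -0.083,"rx": 0,"ry": 0,"rz": 0,"claw": 0.04},{"tx": 0,"ty": 0,"tz": -0.083,"rx": 0,"ry": 0,"rz": 0,"claw": 0.03},{"tx": 0,"ty": 0,"tz": -0.083,"rx": 0,"ry": 0,"rz": 0,"claw": 0.024},{"tx": 0,"ty": 0,"tz": -0.083,"rx": 0,"ry": 0,"rz": 0,"claw": 0.024},{"tx": 0,"ty": 0,"tz": -0.083,"rx": 0,"ry": 0,"rz": 0,"claw": 0.024},{"tx": 0,"ty": 0,"tz": -0.083,"rx": 0,"ry": 0,"rz": 0,"claw": 0.024}])

```text
clock: 2.8
eef_pos: [435.7, -85.0, 69.2]
tool_rot: [3.141, -0.002, 0.41]
force: [0.1, 0.0, 0.3]
width: 23.7
```

```bash
cat > sw.py <<'E'
import sys,numpy as np
# offsets for swinging tool about pin: from d0 to list, args: phi0 target(s), radius
P=np.array([499,-57.]);psi=-0.26;r=70
q=lambda f:P+r*np.array([np.cos(np.pi+f+psi),np.sin(np.pi+f+psi)])
f0=float(sys.argv[1])
for f in np.linspace(f0,float(sys.argv[2]),int(sys.argv[3])+1)[1:]:
    d=(q(f)-q(f0))/1000;print(f"{f:.2f} tx {d[0]:.4f} ty {d[1]:.4f} rz {np.degrees(f-f0)/5:.2f}")
E
python3 sw.py .67 1.57 10;python3 sw.py 1.57 2.17 12
```

```text
0.76 tx 0.0028 ty -0.0057 rz 1.03
0.85 tx 0.0060 ty -0.0110 rz 2.06
0.94 tx 0.0098 ty -0.0161 rz 3.09
1.03 tx 0.0139 ty -0.0208 rz 4.13
1.12 tx 0.0185 ty -0.0251 rz 5.16
1.21 tx 0.0235 ty -0.0290 rz 6.19
1.30 tx 0.0288 ty -0.0325 rz 7.22
1.39 tx 0.0343 ty -0.0354 rz 8.25
1.48 tx 0.0401 ty -0.0378 rz 9.28
1.57 tx 0.0461 ty -0.0397 rz 10.31
1.62 tx 0.0034 ty -0.0008 rz 0.57
1.67 tx 0.0068 ty -0.0015 rz 1.15
1.72 tx 0.0103 ty -0.0019 rz 1.72
1.77 tx 0.0138 ty -0.0022 rz 2.29
1.82 tx 0.0173 ty -0.0024 rz 2.86
1.87 tx 0.0208 ty -0.0023 rz 3.44
1.92 tx 0.0243 ty -0.0021 rz 4.01
1.97 tx 0.0278 ty -0.0017 rz 4.58
2.02 tx 0.0312 ty -0.0011 rz 5.16
2.07 tx 0.0346 ty -0.0004 rz 5.73
2.12 tx 0.0380 ty 0.0005 rz 6.30
2.17 tx 0.0413 ty 0.0016 rz 6.88
```

Emit:
apply_moves(increments=[{"tx": 0.003,"ty": -0.006,"tz": 0,"rx": 0,"ry": 0,"rz": 1.0,"claw": 0.024},{"tx": 0.006,"ty": -0.011,"tz": 0,"rx": 0,"ry": 0,"rz": 2.1,"claw": 0.024},{"tx": 0.01,"ty": -0.016,"tz": 0,"rx": 0,"ry": 0,"rz": 3.1,"claw": 0.024},{"tx": 0.014,"ty": -0.021,"tz": 0,"rx": 0,"ry": 0,"rz": 4.1,"claw": 0.024},{"tx": 0.0185,"ty": -0.025,"tz": 0,"rx": 0,"ry": 0,"rz": 5.2,"claw": 0.024},{"tx": 0.0235,"ty": -0.029,"tz": 0,"rx": 0,"ry": 0,"rz": 6.2,"claw": 0.024},{"tx": 0.029,"ty": -0.0325,"tz": 0,"rx": 0,"ry": 0,"rz": 7.2,"claw": 0.024},{"tx": 0.034,"ty": -0.0355,"tz": 0,"rx": 0,"ry": 0,"rz": 8.2,"claw": 0.024},{"tx": 0.04,"ty": -0.038,"tz": 0,"rx": 0,"ry": 0,"rz": 9.3,"claw": 0.024},{"tx": 0.046,"ty": -0.0397,"tz": 0,"rx": 0,"ry": 0,"rz": 10.3,"claw": 0.024}])

```text
clock: 3.8
eef_pos: [480.3, -124.2, 68.6]
tool_rot: [-3.14, -0.0, 1.313]
force: [-2.2, 2.0, -0.5]
width: 23.9
```

Emit:
apply_moves(increments=[{"tx": 0.0034,"ty": -0.0008,"tz": 0,"rx": 0,"ry": 0,"rz": 0.6,"claw": 0.024},{"tx": 0.0068,"ty": -0.0015,"tz": 0,"rx": 0,"ry": 0,"rz": 1.2,"claw": 0.024}])

```text
clock: 4.0
eef_pos: [487.1, -125.6, 68.6]
tool_rot: [-3.14, -0.0, 1.416]
force: [-1.2, 1.7, 1.2]
width: 23.5
```

Emit:
apply_moves(increments=[{"tx": 0.0035,"ty": -0.0005,"tz": 0,"rx": 0,"ry": 0,"rz": 0.6,"claw": 0.024},{"tx": 0.007,"ty": -0.0007,"tz": 0,"rx": 0,"ry": 0,"rz": 1.2,"claw": 0.024}])

```text
clock: 4.2
eef_pos: [493.9, -126.3, 68.6]
tool_rot: [-3.14, -0.0, 1.521]
force: [-1.7, 1.1, 0.3]
width: 23.9
```

Emit:
apply_moves(increments=[{"tx": 0.0035,"ty": -0.0002,"tz": 0,"rx": 0,"ry": 0,"rz": 0.6,"claw": 0.024},{"tx": 0.007,"ty": -0.0002,"tz": 0,"rx": 0,"ry": 0,"rz": 1.15,"claw": 0.024}])

```text
clock: 4.4
eef_pos: [501.0, -126.6, 68.6]
tool_rot: [-3.14, -0.0, 1.622]
force: [-2.0, 0.6, -0.1]
width: 23.6
```

Only friction so far, about 2 N, with the lever at φ≈1.78. I'll keep feeling.

Emit:
apply_moves(increments=[{"tx": 0.0035,"ty": 0.0003,"tz": 0,"rx": 0,"ry": 0,"rz": 0.6,"claw": 0.024},{"tx": 0.007,"ty": 0.0006,"tz": 0,"rx": 0,"ry": 0,"rz": 1.15,"claw": 0.024}])

```text
clock: 4.6
eef_pos: [508.2, -126.2, 68.5]
tool_rot: [-3.14, -0.0, 1.722]
force: [-2.7, -0.1, 0.2]
width: 24.0
```

Emit:
apply_moves(increments=[{"tx": 0.0034,"ty": 0.0006,"tz": 0,"rx": 0,"ry": 0,"rz": 0.6,"claw": 0.024},{"tx": 0.0068,"ty": 0.0014,"tz": 0,"rx": 0,"ry": 0,"rz": 1.15,"claw": 0.024}])

```text
clock: 4.8
eef_pos: [515.0, -125.0, 68.4]
tool_rot: [-3.14, -0.0, 1.822]
force: [-1.5, 1.3, 0.4]
width: 24.0
```

Emit:
apply_moves(increments=[{"tx": 0.0034,"ty": 0.0009,"tz": 0,"rx": 0,"ry": 0,"rz": 0.6,"claw": 0.024},{"tx": 0.0067,"ty": 0.002,"tz": 0,"rx": 0,"ry": 0,"rz": 1.15,"claw": 0.024}])

```text
clock: 5.0
eef_pos: [522.0, -123.0, 68.4]
tool_rot: [-3.141, -0.0, 1.923]
force: [-2.8, 1.0, 1.1]
width: 23.9
```

```bash
python3 - <<'E'
from h import *
P=np.array([499,-57])
s=read_state();d=s["eef_pos"][:2]-P;print(s["eef_pos"],s["tool_rot"],s["force"],"phi_t",np.arctan2(d[1],d[0])+np.pi+.26-0,np.hypot(*d))
c=calibration("wrist");im=get_image("wrist")[:,:,::-1].copy();cv2.imwrite("pics/w4.png",im)
sc=get_image("scene")[:,:,::-1];cv2.imwrite("pics/sc4.png",sc)
o=np.hstack([cv2.resize(im[60:300,140:420],(400,343)),cv2.resize(sc[185:265,220:320],(400,320))[:320] if 0 else cv2.resize(sc[185:265,225:318],(400,343))]);cv2.imwrite("pics/m4.png",o)
E
```

```text
[ 522.00070308 -123.03761908   68.38306326] [-3.14065565e+00 -1.77709600e-04  1.92300454e+00] [-2.81183565  1.00691945  1.07706386] phi_t 2.165953171425435 69.92853120037452
```

View pics/m4.png

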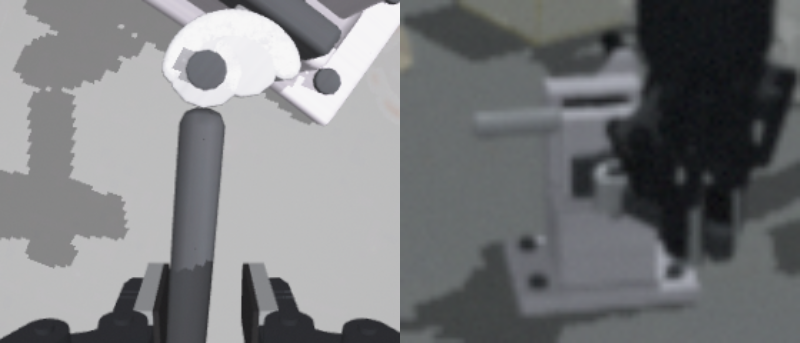

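The lever turns freely to φ≈2.08, so the onset is beyond that and the nut needs tightening. I'll leave the lever there, release it, and go to the crank.

Emit:
apply_moves(increments=[{"tx": -0.003,"ty": -0.001,"tz": 0,"rx": 0,"ry": 0,"rz": 0,"claw": 0.045},{"tx": -0.003,"ty": -0.001,"tz": 0,"rx": 0,"ry": 0,"rz": 0,"claw": 0.05},{"tx": -0.003,"ty": -0.001,"tz": 0.04,"rx": 0,"ry": 0,"rz": 0,"claw": 0.06},{"tx": 0.01,"ty": 0.02,"tz": 0.085,"rx": 0,"ry": 0,"rz": -1.7,"claw": 0.085},{"tx": 0.02,"ty": 0.06,"tz": 0.13,"rx": 0,"ry": 0,"rz": -3.4,"claw": 0.085},{"tx": 0.03,"ty": 0.1,"tz": 0.16,"rx": 0,"ry": 0,"rz": -5.1,"claw": 0.085},{"tx": 0.04,"ty": 0.15,"tz": 0.17,"rx": 0,"ry": 0,"rz": -7,"claw": 0.085},{"tx": 0.05,"ty": 0.195,"tz": 0.17,"rx": 0,"ry": 0,"rz": -7,"claw": 0.085},{"tx": 0.05,"ty": 0.243,"tz": 0.17,"rx": 0,"ry": 0,"rz": -7,"claw": 0.085},{"tx": 0.05,"ty": 0.243,"tz": 0.17,"rx": 0,"ry": 0,"rz": -7,"claw": 0.085}])

```text
clock: 6.1
eef_pos: [572.0, 129.2, 238.8]
tool_rot: [3.142, -0.006, 1.319]
force: [0.0, -0.1, -0.9]
width: 84.6
```

Emit:
apply_moves(increments=[{"tx": 0,"ty": 0,"tz": 0,"rx": -1.35,"ry": 0.36,"rz": 0,"claw": 0.085},{"tx": 0,"ty": 0,"tz": -0.02,"rx": -2.7,"ry": 0.72,"rz": 0,"claw": 0.085},{"tx": 0,"ty": 0,"tz": -0.04,"rx": -4.05,"ry": 1.09,"rz": 0,"claw": 0.085},{"tx": 0,"ty": 0,"tz": -0.05,"rx": -5.4,"ry": 1.45,"rz": 0,"claw": 0.085},{"tx": 0,"ty": 0,"tz": -0.064,"rx": -6.76,"ry": 1.81,"rz": 0,"claw": 0.085},{"tx": 0,"ty": 0,"tz": -0.064,"rx": -6.76,"ry": 1.81,"rz": 0,"claw": 0.085},{"tx": 0,"ty": 0,"tz": -0.064,"rx": -6.76,"ry": 1.81,"rz": 0,"claw": 0.085}])

```text
clock: 6.8
eef_pos: [572.1, 119.7, 173.6]
tool_rot: [-3.141, 0.611, 1.31]
force: [0.1, -0.3, 0.3]
width: 85.1
```

```bash
python3 - <<'E'
from h import *
s=read_state();print(s["eef_pos"],s["tool_rot"],s["qpos"].round(2))
Rt=R.from_euler("xyz",s["tool_rot"]).as_matrix();print(Rt.round(3))
c=calibration("wrist");print(c["origin"],c["attitude"])
im=get_image("wrist")[:,:,::-1].copy();cv2.imwrite("pics/w5.png",im)
cv2.imwrite("pics/sc5.png",get_image("scene")[:,:,::-1]);
print("grip proj",proj("wrist",[558.5,75.6,114.3],c),"target TCP",proj("wrist",[558.1,70.2,99.9],c))
E
```

```text
[572.09362128 119.71038704 173.63272039] [-3.14055886  0.61113293  1.31039142] [-0.6   0.84  0.17  1.47  0.34  1.28 -0.89]
[[ 0.211  0.966 -0.149]
 [ 0.791 -0.258 -0.554]
 [-0.574 -0.001 -0.819]]
[607.45917675 250.22618714 253.66732652] [-8.72888605e-01  5.08441006e-04 -2.61654684e-01]
grip proj (np.float64(280.82689997343886), np.float64(221.09408073478306)) target TCP (np.float64(282.35449689443664), np.float64(210.0989880696228))
```

View pics/w5.png

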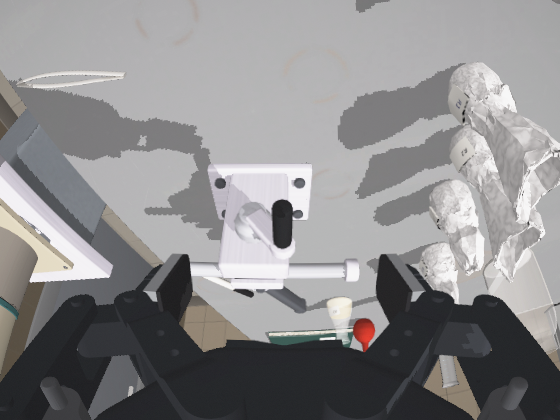

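The grip appears at (283,223), within about 2 px of the predicted (281,221), and is centred between the fingers. I'll advance and close on it.

Emit:
apply_moves(increments=[{"tx": -0.0045,"ty": -0.0165,"tz": -0.0245,"rx": 0,"ry": 0,"rz": 0,"claw": 0.07},{"tx": -0.009,"ty": -0.033,"tz": -0.049,"rx": 0,"ry": 0,"rz": 0,"claw": 0.06},{"tx": -0.0135,"ty": -0.05,"tz": -0.0735,"rx": 0,"ry": 0,"rz": 0,"claw": 0.05},{"tx": -0.0135,"ty": -0.05,"tz": -0.0735,"rx": 0,"ry": 0,"rz": 0,"claw": 0.03},{"tx": -0.0135,"ty": -0.05,"tz": -0.0735,"rx": 0,"ry": 0,"rz": 0,"claw": 0.02},{"tx": -0.0135,"ty": -0.05,"tz": -0.0735,"rx": 0,"ry": 0,"rz": 0,"claw": 0.02}])

```text
clock: 7.5
eef_pos: [560.5, 71.0, 102.8]
tool_rot: [3.137, 0.607, 1.307]
force: [-0.1, 0.4, -0.9]
width: 19.9
```

Emit:
apply_moves(increments=[{"tx": 0,"ty": 0,"tz": 0,"rx": 0,"ry": 0,"rz": 0,"claw": 0.012},{"tx": 0,"ty": 0,"tz": 0,"rx": 0,"ry": 0,"rz": 0,"claw": 0.008},{"tx": 0,"ty": 0,"tz": 0,"rx": 0,"ry": 0,"rz": 0,"claw": 0.008},{"tx": 0,"ty": 0,"tz": 0,"rx": 0,"ry": 0,"rz": 0,"claw": 0.008}])

```text
clock: 7.9
eef_pos: [559.1, 71.5, 102.0]
tool_rot: [3.141, 0.609, 1.309]
force: [-1.9, 3.0, 6.0]
width: 12.2
```

```bash
python3 - <<'E'
from h import *
s=read_state();print(s["eef_pos"],s["tool_rot"],s["force"],s["torque"],s["width"])
Rt=R.from_euler("xyz",s["tool_rot"]).as_matrix();g=s["eef_pos"]-19*Rt[:,2];O=np.array([514.9,-.1,85]);ex=np.array([.966,-.258,0]);ey=np.array([.258,.966,0])
print("grasp local",[(g-O)@ex,(g-O)@ey,g[2]])
c=calibration("wrist");im=get_image("wrist")[:,:,::-1].copy();cv2.imwrite("pics/w6.png",im[120:420,130:430])
E
```

```text
[559.10251692  71.52797126 102.04160596] [3.14056107 0.60905944 1.30926346] [-1.87911568  3.01915946  5.99354143] [ 0.41002246  0.46513767 -0.42397277] 12.21180595459666
grasp local [np.float64(24.205929025401034), np.float64(91.465180236319), np.float64(117.62514065534276)]
```

View pics/w6.png

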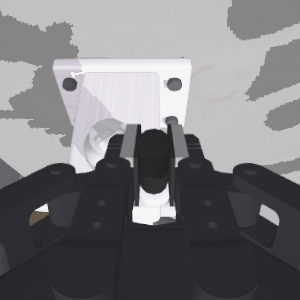

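The grip is held at local x≈24, z≈117, consistent with a 40 mm radius at 52.7°. Now I'll turn it clockwise, top towards clamp -x.

```bash
cat > cr.py <<'E'
import sys,numpy as np
t0=float(sys.argv[1]);st=float(sys.argv[2]);n=int(sys.argv[3])
for i in range(1,n+1):
    t=np.radians(t0+i*st);a=np.radians(t0);dx=.04*(np.cos(t)-np.cos(a));dz=.04*(np.sin(t)-np.sin(a))
    print(f"{t0+i*st:.0f}: tx {dx*.966:.4f} ty {-dx*.258:.4f} tz {dz:.4f}")
E
python3 cr.py 52.7 10 12; echo; python3 cr.py 172.7 10 12;echo; python3 cr.py 292.7 10 12
```

```text
63: tx -0.0057 ty 0.0015 tz 0.0037
73: tx -0.0119 ty 0.0032 tz 0.0064
83: tx -0.0185 ty 0.0049 tz 0.0079
93: tx -0.0252 ty 0.0067 tz 0.0081
103: tx -0.0319 ty 0.0085 tz 0.0072
113: tx -0.0383 ty 0.0102 tz 0.0051
123: tx -0.0443 ty 0.0118 tz 0.0018
133: tx -0.0496 ty 0.0133 tz -0.0024
143: tx -0.0542 ty 0.0145 tz -0.0076
153: tx -0.0578 ty 0.0154 tz -0.0135
163: tx -0.0603 ty 0.0161 tz -0.0199
173: tx -0.0617 ty 0.0165 tz -0.0267

183: tx -0.0003 ty 0.0001 tz -0.0070
193: tx 0.0006 ty -0.0002 tz -0.0139
203: tx 0.0027 ty -0.0007 tz -0.0205
213: tx 0.0058 ty -0.0016 tz -0.0267
223: tx 0.0099 ty -0.0027 tz -0.0322
233: tx 0.0149 ty -0.0040 tz -0.0369
243: tx 0.0206 ty -0.0055 tz -0.0406
253: tx 0.0268 ty -0.0072 tz -0.0433
263: tx 0.0334 ty -0.0089 tz -0.0448
273: tx 0.0401 ty -0.0107 tz -0.0450
283: tx 0.0468 ty -0.0125 tz -0.0441
293: tx 0.0532 ty -0.0142 tz -0.0420

303: tx 0.0060 ty -0.0016 tz 0.0032
313: tx 0.0113 ty -0.0030 tz 0.0075
323: tx 0.0158 ty -0.0042 tz 0.0127
333: tx 0.0194 ty -0.0052 tz 0.0186
343: tx 0.0220 ty -0.0059 tz 0.0250
353: tx 0.0234 ty -0.0063 tz 0.0318
363: tx 0.0237 ty -0.0063 tz 0.0388
373: tx 0.0228 ty -0.0061 tz 0.0457
383: tx 0.0207 ty -0.0055 tz 0.0523
393: tx 0.0176 ty -0.0047 tz 0.0585
403: tx 0.0135 ty -0.0036 tz 0.0640
413: tx 0.0085 ty -0.0023 tz 0.0687
```

Emit:
apply_moves(increments=[{"tx": -0.0057,"ty": 0.0015,"tz": 0.0037,"rx": 0,"ry": 0,"rz": 0,"claw": 0.008},{"tx": -0.0119,"ty": 0.0032,"tz": 0.0064,"rx": 0,"ry": 0,"rz": 0,"claw": 0.008},{"tx": -0.0185,"ty": 0.0049,"tz": 0.0079,"rx": 0,"ry": 0,"rz": 0,"claw": 0.008},{"tx": -0.0252,"ty": 0.0067,"tz": 0.0081,"rx": 0,"ry": 0,"rz": 0,"claw": 0.008}])

```text
clock: 8.35
eef_pos: [538.8, 77.1, 110.9]
tool_rot: [3.13, 0.607, 1.306]
force: [9.1, 0.8, 6.8]
width: 12.3
```

```bash
cat > st.py <<'E'
from h import *
s=read_state();print(s["clock"],s["eef_pos"],s["force"].round(1),s["torque"].round(2),s["width"])
Rt=R.from_euler("xyz",s["tool_rot"]).as_matrix();g=s["eef_pos"]-19*Rt[:,2];O=np.array([514.9,-.1,85]);ex=np.array([.966,-.258,0]);ey=np.array([.258,.966,0])
l=np.array([(g-O)@ex,(g-O)@ey,g[2]-85]);print("grasp local",l,"r",np.hypot(l[0],l[2]),"ang",np.degrees(np.arctan2(l[2],l[0])))
E
python3 st.py
```

```text
8.35 [538.76541171  77.10907803 110.93959135] [9.1 0.8 6.8] [-0.15 -1.47  0.91] 12.319764200856948
grasp local [ 2.94380768 91.57072039 41.54899327] r 41.65314928508154 ang 85.94728160256973
```

```bash
python3 cr.py 92.7 10 12
```

```text
103: tx -0.0067 ty 0.0018 tz -0.0009
113: tx -0.0131 ty 0.0035 tz -0.0031
123: tx -0.0191 ty 0.0051 tz -0.0063
133: tx -0.0244 ty 0.0065 tz -0.0106
143: tx -0.0289 ty 0.0077 tz -0.0157
153: tx -0.0325 ty 0.0087 tz -0.0216
163: tx -0.0351 ty 0.0094 tz -0.0281
173: tx -0.0365 ty 0.0098 tz -0.0349
183: tx -0.0368 ty 0.0098 tz -0.0418
193: tx -0.0359 ty 0.0096 tz -0.0487
203: tx -0.0338 ty 0.0090 tz -0.0554
213: tx -0.0307 ty 0.0082 tz -0.0616
```

With a +2 mm offset in z and +1 mm in x:

Emit:
apply_moves(increments=[{"tx": -0.0062,"ty": 0.0018,"tz": 0.0006,"rx": 0,"ry": 0,"rz": 0,"claw": 0.008},{"tx": -0.0121,"ty": 0.0035,"tz": -0.0011,"rx": 0,"ry": 0,"rz": 0,"claw": 0.008},{"tx": -0.0181,"ty": 0.0051,"tz": -0.0043,"rx": 0,"ry": 0,"rz": 0,"claw": 0.008},{"tx": -0.0234,"ty": 0.0065,"tz": -0.0086,"rx": 0,"ry": 0,"rz": 0,"claw": 0.008},{"tx": -0.0279,"ty": 0.0077,"tz": -0.0137,"rx": 0,"ry": 0,"rz": 0,"claw": 0.008},{"tx": -0.0315,"ty": 0.0087,"tz": -0.0196,"rx": 0,"ry": 0,"rz": 0,"claw": 0.008},{"tx": -0.0341,"ty": 0.0094,"tz": -0.0261,"rx": 0,"ry": 0,"rz": 0,"claw": 0.008},{"tx": -0.0355,"ty": 0.0098,"tz": -0.0329,"rx": 0,"ry": 0,"rz": 0,"claw": 0.008}])

```text
clock: 9.15
eef_pos: [496.2, 88.4, 77.1]
tool_rot: [-3.139, 0.61, 1.31]
force: [-5.3, 4.5, 8.7]
width: 12.4
```

```bash
python3 st.py; python3 - <<'E'
from h import *
im=get_image("scene")[:,:,::-1];cv2.imwrite("pics/sc7.png",im)
a=cv2.imread("pics/sc5.png")
o=np.hstack([cv2.resize(x[185:265,225:325],(400,320),interpolation=cv2.INTER_CUBIC) for x in(a,im)]);cv2.imwrite("pics/m7.png",o)
E
```

```text
9.15 [496.24426553  88.43393637  77.10345678] [-5.3  4.5  8.7] [ 0.53  0.95 -0.73] 12.431369447973744
grasp local [-40.82236229  91.59409067   7.6763452 ] r 41.53783262176623 ang 169.35031204790658
```

View pics/m7.png

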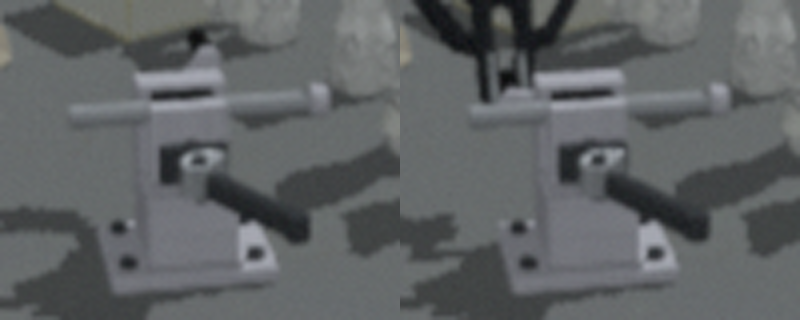

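The scene view gives a clear look at the lever: tip at crop (298,225), unmoved after about 2 rad of crank, with the crank turning. I'll measure the lever numerically from here on.

```bash
cat > lev.py <<'E'
from h import *
import sys
P=np.array([499,-57.])
def phi(im,v=0):
    g=cv2.cvtColor(im,cv2.COLOR_BGR2GRAY)
    m=((g<78)).astype(np.uint8)
    Q=[]
    o0,d0=ray("scene",0,0)
    for y in range(190,265):
        for x in range(225,325):
            if m[y,x]:
                p=onz("scene",x+.0,y+.0,86)[:2]-P;r=np.hypot(*p)
                if 35<r<105: 
                    a=(np.arctan2(p[1],p[0])+np.pi+.26)%(2*np.pi)
                    if .3<a<3.1: Q.append((a,r,g[y,x]))
    Q=np.array(Q);h,e=np.histogram(Q[:,0],bins=28,range=(.3,3.1))
    if v:print(np.c_[e[:-1].round(2),h].tolist())
    k=np.argmax(h);c=e[k]+.05
    for _ in range(4):
        s=abs(Q[:,0]-c)<.22;c=Q[s,0].mean()
    return c,s.sum(),Q[s,1].max()
if __name__=="__main__":
    if len(sys.argv)>1:
        for n in sys.argv[1:]:print(n,phi(cv2.imread(n),1))
    else:
        im=get_image("scene")[:,:,::-1].copy();cv2.imwrite("pics/last.png",im);print("phi",phi(im))
E
python3 lev.py pics/scene0.png pics/sc5.png pics/sc7.png; python3 -c "
import cv2;g=cv2.imread('pics/sc5.png',0);print(g[225:247:2,270:306:2])"; python3 cr.py 172.7 10 12
```

```text
[[0.3, 4.0], [0.4, 12.0], [0.5, 30.0], [0.6, 37.0], [0.7, 34.0], [0.8, 32.0], [0.9, 13.0], [1.0, 3.0], [1.1, 0.0], [1.2, 0.0], [1.3, 0.0], [1.4, 0.0], [1.5, 0.0], [1.6, 0.0], [1.7, 3.0], [1.8, 3.0], [1.9, 0.0], [2.0, 0.0], [2.1, 0.0], [2.2, 0.0], [2.3, 9.0], [2.4, 17.0], [2.5, 19.0], [2.6, 24.0], [2.7, 24.0], [2.8, 28.0], [2.9, 20.0], [3.0, 31.0]]
pics/scene0.png (np.float64(0.7089118749413882), np.int64(139), np.float64(104.73426430984874))
[[118 126  59  99 131  99  94 103 106 105 106 106 105 103 105 105 107 104]
 [ 83 120 113 111  88  91  99 105 106 106 107 106 104 104  99  88  81  68]
 [ 74  97  93  76  52  61  75  99 103 105 106 106 103  84  67  67  67  62]
 [ 87  98  94  65  39  44  47  59  81  98 105 104  72  66  69  68  66  63]
 [ 94  99  93  64  33  34  39  44  50  59  82  93  70  66  66  65  63  65]
 [114 111  88  89  82  43  37  37  35  42  50  56  64  66  65  65  65  65]
 [114 116 115 116 115 108  83  42  34  37  38  43  47  54  57  60  80  91]
 [118 116 116 119 119 118 120  99  40  49  36  36  37  39  47  48  77 107]
 [117 117 117 117 118 120 120 121 133 152  94  40  38 
[... 472 characters left out ...]
 tx 0.0334 ty -0.0089 tz -0.0448
273: tx 0.0401 ty -0.0107 tz -0.0450
283: tx 0.0468 ty -0.0125 tz -0.0441
293: tx 0.0532 ty -0.0142 tz -0.0420Traceback (most recent call last):
  File "lev.py", line 24, in <module>
    for n in sys.argv[1:]:print(n,phi(cv2.imread(n),1))
                                  ~~~^^^^^^^^^^^^^^^^^
  File "lev.py", line 12, in phi
    p=onz("scene",x+.0,y+.0,86)[:2]-P;r=np.hypot(*p)
      ~~~^^^^^^^^^^^^^^^^^^^^^^
  File "h.py", line 12, in onz
    o,d=ray(n,u,v,c);return o+d*(z-o[2])/d[2]
        ~~~^^^^^^^^^
  File "h.py", line 5, in ray
    c=c or calibration(n);K=c["camera_matrix"]
           ~~~~~~~~~~~^^^
ValueError: time passes only in moves, steps and waits
```

```bash
sed -i 's/o0,d0=ray("scene",0,0)/c=calibration("scene")/; s/,86)\[:2\]/,88,c)[:2]/; s/g<78/g<57/' lev.py; sed -i 's/^    k=np.argmax(h);c=/    k=np.argmax(h);c=/' lev.py; python3 - <<'E'
import numpy as np
from h import *
from lev import phi
for n in("scene0","sc5","sc7"):print(n,phi(cv2.imread(f"pics/{n}.png")))
E
```

```text
scene0 (np.float64(0.7374866967022039), np.int64(125), np.float64(103.71909803317946))
sc5 (np.float64(2.0103258622365106), np.int64(117), np.float64(104.24115680129538))
sc7 (np.float64(2.013726251205938), np.int64(117), np.float64(104.24115680129538))
```

Emit:
apply_moves(increments=[{"tx": 0.0003,"ty": 0.0001,"tz": -0.007,"rx": 0,"ry": 0,"rz": 0,"claw": 0.008},{"tx": 0.0012,"ty": -0.0002,"tz": -0.0139,"rx": 0,"ry": 0,"rz": 0,"claw": 0.008},{"tx": 0.0033,"ty": -0.0007,"tz": -0.0205,"rx": 0,"ry": 0,"rz": 0,"claw": 0.008},{"tx": 0.0064,"ty": -0.0016,"tz": -0.0267,"rx": 0,"ry": 0,"rz": 0,"claw": 0.008},{"tx": 0.0105,"ty": -0.0027,"tz": -0.0322,"rx": 0,"ry": 0,"rz": 0,"claw": 0.008},{"tx": 0.0155,"ty": -0.004,"tz": -0.0369,"rx": 0,"ry": 0,"rz": 0,"claw": 0.008},{"tx": 0.0212,"ty": -0.0055,"tz": -0.0406,"rx": 0,"ry": 0,"rz": 0,"claw": 0.008}])

```text
clock: 9.9
eef_pos: [517.3, 82.7, 35.4]
tool_rot: [-3.138, 0.61, 1.311]
force: [-4.9, 5.4, 4.9]
width: 12.1
```

```bash
python3 st.py; python3 lev.py
```

```text
9.9 [517.25995711  82.7215147   35.44506125] [-4.9  5.4  4.9] [ 0.67  0.85 -0.73] 12.12527849425209
grasp local [-19.02637176  91.50337967 -33.98592398] r 38.949272795388765 ang -119.2414518342258
phi (np.float64(1.8953903352676327), np.int64(101), np.float64(104.49314356373284))
```

The lever has started to be pushed back (2.01→1.90). I'll continue with smaller steps.

```bash
python3 cr.py 242.7 10 12
```

```text
253: tx 0.0062 ty -0.0017 tz -0.0026
263: tx 0.0128 ty -0.0034 tz -0.0041
273: tx 0.0195 ty -0.0052 tz -0.0044
283: tx 0.0262 ty -0.0070 tz -0.0035
293: tx 0.0326 ty -0.0087 tz -0.0014
303: tx 0.0386 ty -0.0103 tz 0.0019
313: tx 0.0439 ty -0.0117 tz 0.0061
323: tx 0.0485 ty -0.0129 tz 0.0113
333: tx 0.0521 ty -0.0139 tz 0.0172
343: tx 0.0546 ty -0.0146 tz 0.0236
353: tx 0.0560 ty -0.0150 tz 0.0305
363: tx 0.0563 ty -0.0150 tz 0.0374
```

Emit:
apply_moves(increments=[{"tx": 0.0062,"ty": -0.0017,"tz": -0.0026,"rx": 0,"ry": 0,"rz": 0,"claw": 0.008},{"tx": 0.0128,"ty": -0.0034,"tz": -0.0041,"rx": 0,"ry": 0,"rz": 0,"claw": 0.008},{"tx": 0.0195,"ty": -0.0052,"tz": -0.0044,"rx": 0,"ry": 0,"rz": 0,"claw": 0.008},{"tx": 0.0262,"ty": -0.007,"tz": -0.0035,"rx": 0,"ry": 0,"rz": 0,"claw": 0.008},{"tx": 0.0326,"ty": -0.0087,"tz": -0.0014,"rx": 0,"ry": 0,"rz": 0,"claw": 0.008},{"tx": 0.0386,"ty": -0.0103,"tz": 0.0019,"rx": 0,"ry": 0,"rz": 0,"claw": 0.008},{"tx": 0.0439,"ty": -0.0117,"tz": 0.0061,"rx": 0,"ry": 0,"rz": 0,"claw": 0.008}])

```text
clock: 10.65
eef_pos: [559.5, 71.4, 40.9]
tool_rot: [-3.134, 0.611, 1.312]
force: [-9.2, 4.9, -0.6]
width: 11.9
```

```bash
python3 st.py; python3 lev.py;python3 cr.py 312.7 10 9
```

```text
10.65 [559.45989562  71.36662099  40.90640712] [-9.2  4.9 -0.6] [ 1.39  1.4  -1.2 ] 11.897907283591396
grasp local [ 24.73262098  91.42488505 -28.5268897 ] r 37.75560853809429 ang -49.07493261912401
phi (np.float64(1.7385331629882583), np.int64(85), np.float64(104.44481281803284))
323: tx 0.0045 ty -0.0012 tz 0.0052
333: tx 0.0081 ty -0.0022 tz 0.0111
343: tx 0.0107 ty -0.0029 tz 0.0175
353: tx 0.0121 ty -0.0032 tz 0.0243
363: tx 0.0124 ty -0.0033 tz 0.0313
373: tx 0.0115 ty -0.0031 tz 0.0382
383: tx 0.0094 ty -0.0025 tz 0.0448
393: tx 0.0063 ty -0.0017 tz 0.0510
403: tx 0.0022 ty -0.0006 tz 0.0565
```

Emit:
apply_moves(increments=[{"tx": 0.0045,"ty": -0.0012,"tz": 0.0048,"rx": 0,"ry": 0,"rz": 0,"claw": 0.008},{"tx": 0.0081,"ty": -0.0022,"tz": 0.0103,"rx": 0,"ry": 0,"rz": 0,"claw": 0.008},{"tx": 0.0107,"ty": -0.0029,"tz": 0.0165,"rx": 0,"ry": 0,"rz": 0,"claw": 0.008},{"tx": 0.0121,"ty": -0.0032,"tz": 0.0233,"rx": 0,"ry": 0,"rz": 0,"claw": 0.008},{"tx": 0.0124,"ty": -0.0033,"tz": 0.0303,"rx": 0,"ry": 0,"rz": 0,"claw": 0.008},{"tx": 0.0115,"ty": -0.0031,"tz": 0.0372,"rx": 0,"ry": 0,"rz": 0,"claw": 0.008},{"tx": 0.0115,"ty": -0.0031,"tz": 0.0372,"rx": 0,"ry": 0,"rz": 0,"claw": 0.008},{"tx": 0.0115,"ty": -0.0031,"tz": 0.0372,"rx": 0,"ry": 0,"rz": 0,"claw": 0.008}])

```text
clock: 11.5
eef_pos: [572.5, 67.9, 78.5]
tool_rot: [-3.137, 0.61, 1.311]
force: [-5.7, 3.7, -2.0]
width: 11.9
```

```bash
python3 st.py; python3 lev.py;python3 cr.py 12.7 10 6
```

```text
11.5 [572.52372463  67.85165999  78.53023355] [-5.7  3.7 -2. ] [ 1.56  0.88 -0.89] 11.93805883928822
grasp local [38.20323163 91.38798895  9.10561918] r 39.27339058283938 ang 13.40613882601824
phi (np.float64(1.600242255193818), np.int64(71), np.float64(103.23773002870453))
23: tx -0.0020 ty 0.0005 tz 0.0066
33: tx -0.0052 ty 0.0014 tz 0.0128
43: tx -0.0093 ty 0.0025 tz 0.0183
53: tx -0.0143 ty 0.0038 tz 0.0230
63: tx -0.0200 ty 0.0053 tz 0.0268
73: tx -0.0262 ty 0.0070 tz 0.0294
```

The lever rests at φ≈1.60 after about 5.6 rad of crank, as wanted. I'll release the crank and go to feel the lever.

Emit:
apply_moves(increments=[{"tx": 0,"ty": 0,"tz": 0,"rx": 0,"ry": 0,"rz": 0,"claw": 0.05},{"tx": 0,"ty": 0,"tz": 0,"rx": 0,"ry": 0,"rz": 0,"claw": 0.085},{"tx": 0,"ty": 0,"tz": 0,"rx": 0,"ry": 0,"rz": 0,"claw": 0.085},{"tx": 0.006,"ty": 0.022,"tz": 0.033,"rx": 0,"ry": 0,"rz": 0,"claw": 0.085},{"tx": 0.013,"ty": 0.05,"tz": 0.074,"rx": 0,"ry": 0,"rz": 0,"claw": 0.085},{"tx": 0.013,"ty": 0.05,"tz": 0.12,"rx": 1.3,"ry": -0.36,"rz": 0,"claw": 0.085},{"tx": 0.013,"ty": 0.05,"tz": 0.16,"rx": 2.7,"ry": -0.72,"rz": 0,"claw": 0.085},{"tx": 0.0,"ty": 0.03,"tz": 0.17,"rx": 4.05,"ry": -1.09,"rz": 0,"claw": 0.07},{"tx": -0.02,"ty": -0.01,"tz": 0.17,"rx": 5.4,"ry": -1.45,"rz": 0,"claw": 0.07},{"tx": -0.035,"ty": -0.055,"tz": 0.17,"rx": 6.76,"ry": -1.81,"rz": 0,"claw": 0.07},{"tx": -0.055,"ty": -0.1,"tz": 0.17,"rx": 6.76,"ry": -1.81,"rz": 0,"claw": 0.07},{"tx": -0.075,"ty": -0.145,"tz": 0.17,"rx": 6.76,"ry": -1.81,"rz": 0,"claw": 0.07}])

```text
clock: 12.75
eef_pos: [498.4, -83.2, 249.8]
tool_rot: [3.139, 0.001, 1.305]
force: [2.0, -0.2, 0.2]
width: 70.1
```

Emit:
apply_moves(increments=[{"tx": -0.015,"ty": -0.042,"tz": -0.03,"rx": 0,"ry": 0,"rz": 0,"claw": 0.06},{"tx": -0.015,"ty": -0.042,"tz": -0.07,"rx": 0,"ry": 0,"rz": 0,"claw": 0.06},{"tx": -0.015,"ty": -0.042,"tz": -0.1,"rx": 0,"ry": 0,"rz": 0,"claw": 0.06},{"tx": -0.015,"ty": -0.042,"tz": -0.1,"rx": 0,"ry": 0,"rz": 0,"claw": 0.06},{"tx": -0.015,"ty": -0.042,"tz": -0.1,"rx": 0,"ry": 0,"rz": 0,"claw": 0.06}])

```text
clock: 13.25
eef_pos: [485.1, -121.2, 149.3]
tool_rot: [3.141, 0.0, 1.309]
force: [-0.0, 0.0, 1.3]
width: 60.0
```

```bash
cat > wl.py <<'E'
from h import *
# lever seen by the wrist camera from above: dark blob in ROI -> plane z=90 -> line fit
def wl(P=np.array([500.4,-51.6])):
    c=calibration("wrist");im=get_image("wrist")[:,:,::-1].copy();cv2.imwrite("pics/wl.png",im)
    g=cv2.cvtColor(im,cv2.COLOR_BGR2GRAY);Q=[]
    for y in range(20,330):
        for x in range(130,440):
            if g[y,x]<95:
                p=onz("wrist",x,y,90,c)[:2]-P;r=np.hypot(*p);a=np.arctan2(p[1],p[0])+np.pi+.26
                a%=2*np.pi
                if 30<r<65 and .9<a<2.3:Q.append((p[0],p[1],a))
    Q=np.array(Q);l=cv2.fitLine(Q[:,:2].astype(np.float32),cv2.DIST_HUBER,0,.01,.01).ravel()
    a=np.arctan2(l[1],l[0])+.26
    return len(Q),"mean a",Q[:,2].mean(),"std",Q[:,2].std(),"line phi",a%np.pi
if __name__=="__main__":print(wl())
E
python3 lev.py;python3 wl.py;python3 st.py
```

```text
phi (np.float64(1.5915052717438511), np.int64(65), np.float64(103.23773002870453))
(216, 'mean a', np.float64(1.5692644258144857), 'std', np.float64(0.07884963341299539), 'line phi', np.float32(1.6575582))
13.35 [ 486.2401237  -121.0222978   150.38918395] [-0.  -0.6  0. ] [-0.01  0.02  0.05] 59.840039514695725
grasp local [   3.44880402 -124.2056577    84.38907711] r 84.45952038768978 ang 87.65974435155182
```

```bash
python3 - <<'E'
from h import *
c=calibration("wrist");im=cv2.imread("pics/wl.png");g=im.mean(2)
for r in(35,45,55,65):
    row=[]
    for f in np.arange(1.2,2.0,.05):
        a=np.pi+f-.26;u,v=proj("wrist",[500.4+r*np.cos(a),-51.6+r*np.sin(a),94],c);row.append(int(g[int(round(v)),int(round(u))]))
    print(r,row,int(u),int(v))
E
```

```text
35 [192, 193, 192, 192, 192, 192, 76, 96, 110, 114, 117, 114, 92, 191, 191, 192] 296 165
45 [192, 192, 191, 192, 192, 192, 192, 87, 104, 113, 117, 107, 181, 193, 192, 191] 302 180
55 [192, 192, 192, 192, 192, 193, 193, 121, 101, 111, 113, 101, 192, 191, 192, 192] 308 195
65 [192, 192, 192, 192, 191, 192, 192, 192, 92, 111, 112, 175, 191, 194, 192, 192] 313 209
```

The wrist camera puts the lever at φ≈1.65, which implies an onset near 1.56. I'll lower over it, swing it back open, then feel it closing.

```bash
sed -i 's/P=np.array(\[499,-57.\]);psi/P=np.array([500.4,-51.6]);psi/' sw.py; python3 sw.py 1.62 1.15 6; python3 sw.py 1.15 1.95 8
```

```text
1.54 tx -0.0053 ty 0.0014 rz -0.90
1.46 tx -0.0105 ty 0.0031 rz -1.80
1.39 tx -0.0155 ty 0.0053 rz -2.69
1.31 tx -0.0204 ty 0.0078 rz -3.59
1.23 tx -0.0250 ty 0.0108 rz -4.49
1.15 tx -0.0294 ty 0.0141 rz -5.39
1.25 tx 0.0057 ty -0.0041 rz 1.15
1.35 tx 0.0117 ty -0.0077 rz 2.29
1.45 tx 0.0180 ty -0.0106 rz 3.44
1.55 tx 0.0247 ty -0.0129 rz 4.58
1.65 tx 0.0315 ty -0.0145 rz 5.73
1.75 tx 0.0384 ty -0.0154 rz 6.88
1.85 tx 0.0454 ty -0.0156 rz 8.02
1.95 tx 0.0524 ty -0.0151 rz 9.17
```

Emit:
apply_moves(increments=[{"tx": 0,"ty": 0,"tz": -0.04,"rx": 0,"ry": 0,"rz": 0,"claw": 0.05},{"tx": 0,"ty": 0,"tz": -0.082,"rx": 0,"ry": 0,"rz": 0,"claw": 0.04},{"tx": 0,"ty": 0,"tz": -0.082,"rx": 0,"ry": 0,"rz": 0,"claw": 0.024},{"tx": 0,"ty": 0,"tz": -0.082,"rx": 0,"ry": 0,"rz": 0,"claw": 0.024},{"tx": 0,"ty": 0,"tz": -0.082,"rx": 0,"ry": 0,"rz": 0,"claw": 0.024}])

```text
clock: 13.85
eef_pos: [486.7, -121.2, 69.2]
tool_rot: [3.137, -0.0, 1.309]
force: [0.4, 0.6, 0.2]
width: 24.0
```

Emit:
apply_moves(increments=[{"tx": -0.0053,"ty": 0.0014,"tz": 0,"rx": 0,"ry": 0,"rz": -0.9,"claw": 0.024},{"tx": -0.0105,"ty": 0.0031,"tz": 0,"rx": 0,"ry": 0,"rz": -1.8,"claw": 0.024},{"tx": -0.0155,"ty": 0.0053,"tz": 0,"rx": 0,"ry": 0,"rz": -2.7,"claw": 0.024},{"tx": -0.0204,"ty": 0.0078,"tz": 0,"rx": 0,"ry": 0,"rz": -3.6,"claw": 0.024},{"tx": -0.025,"ty": 0.0108,"tz": 0,"rx": 0,"ry": 0,"rz": -4.5,"claw": 0.024},{"tx": -0.0294,"ty": 0.0141,"tz": 0,"rx": 0,"ry": 0,"rz": -5.4,"claw": 0.024}])

```text
clock: 14.45
eef_pos: [457.7, -107.6, 69.5]
tool_rot: [3.136, -0.003, 0.834]
force: [0.4, -1.2, 1.3]
width: 24.4
```

Emit:
apply_moves(increments=[{"tx": 0.0057,"ty": -0.0041,"tz": 0,"rx": 0,"ry": 0,"rz": 1.15,"claw": 0.024},{"tx": 0.0117,"ty": -0.0077,"tz": 0,"rx": 0,"ry": 0,"rz": 2.3,"claw": 0.024},{"tx": 0.018,"ty": -0.0106,"tz": 0,"rx": 0,"ry": 0,"rz": 3.4,"claw": 0.024}])

```text
clock: 14.75
eef_pos: [474.5, -117.1, 69.3]
tool_rot: [3.139, -0.001, 1.139]
force: [-0.5, 1.2, -0.2]
width: 23.9
```

Emit:
apply_moves(increments=[{"tx": 0.0034,"ty": -0.0012,"tz": 0,"rx": 0,"ry": 0,"rz": 0.57,"claw": 0.024},{"tx": 0.0067,"ty": -0.0023,"tz": 0,"rx": 0,"ry": 0,"rz": 1.15,"claw": 0.024}])

```text
clock: 14.95
eef_pos: [481.1, -119.4, 69.3]
tool_rot: [3.139, -0.001, 1.237]
force: [-1.4, 2.7, -0.1]
width: 24.1
```

Emit:
apply_moves(increments=[{"tx": 0.0034,"ty": -0.0009,"tz": 0,"rx": 0,"ry": 0,"rz": 0.57,"claw": 0.024},{"tx": 0.0068,"ty": -0.0016,"tz": 0,"rx": 0,"ry": 0,"rz": 1.15,"claw": 0.024}])

```text
clock: 15.15
eef_pos: [487.7, -120.9, 69.2]
tool_rot: [3.139, -0.001, 1.338]
force: [-1.4, 1.9, 0.4]
width: 24.0
```

Emit:
apply_moves(increments=[{"tx": 0.0035,"ty": -0.0005,"tz": 0,"rx": 0,"ry": 0,"rz": 0.57,"claw": 0.024},{"tx": 0.0069,"ty": -0.0009,"tz": 0,"rx": 0,"ry": 0,"rz": 1.15,"claw": 0.024}])

```text
clock: 15.35
eef_pos: [493.8, -121.6, 69.2]
tool_rot: [3.141, -0.0, 1.438]
force: [-3.0, 3.1, -0.0]
width: 24.3
```

Emit:
apply_moves(increments=[{"tx": 0.0035,"ty": -0.0002,"tz": 0,"rx": 0,"ry": 0,"rz": 0.57,"claw": 0.024},{"tx": 0.007,"ty": -0.0002,"tz": 0,"rx": 0,"ry": 0,"rz": 1.15,"claw": 0.024}])

```text
clock: 15.55
eef_pos: [499.8, -121.8, 69.0]
tool_rot: [-3.141, -0.0, 1.538]
force: [-3.8, 3.0, 1.2]
width: 23.9
```

Emit:
apply_moves(increments=[{"tx": 0.0035,"ty": 0.0002,"tz": 0,"rx": 0,"ry": 0,"rz": 0.57,"claw": 0.024},{"tx": 0.007,"ty": 0.0005,"tz": 0,"rx": 0,"ry": 0,"rz": 1.15,"claw": 0.024}])

```text
clock: 15.75
eef_pos: [505.8, -121.4, 68.9]
tool_rot: [-3.139, -0.0, 1.638]
force: [-7.0, 2.5, 2.2]
width: 23.8
```

```bash
python3 st.py;python3 wl.py; python3 - <<'E'
from h import *
c=calibration("wrist");g=cv2.imread("pics/wl.png").mean(2)
for r in(30,40,50):
    row=[]
    for f in np.arange(1.4,2.2,.05):
        a=np.pi+f-.26;u,v=proj("wrist",[500.4+r*np.cos(a),-51.6+r*np.sin(a),94],c);row.append(int(g[int(round(v)),int(round(u))]))
    print(r,row)
E
```

```text
15.75 [ 505.81464927 -121.38711041   68.94730736] [-7.   2.5  2.2] [ 0.48  1.27 -0.08] 23.77117598864072
grasp local [  22.56723902 -119.49350201    2.94723217] r 22.758876384410094 ang 7.4405927535883505
(976, 'mean a', np.float64(1.8324625931075347), 'std', np.float64(0.20562838538858189), 'line phi', np.float32(0.22344252))
30 [201, 201, 201, 201, 201, 132, 89, 105, 116, 122, 124, 122, 112, 189, 201, 201, 201]
40 [201, 201, 200, 201, 200, 201, 72, 98, 114, 119, 123, 114, 201, 201, 201, 201, 201]
50 [142, 143, 201, 200, 203, 201, 201, 86, 112, 117, 122, 92, 201, 201, 201, 201, 201]
```

What I felt: about 2 N up to φ≈1.45, then 3.2 N at 1.61, 4 N at 1.71 and 7 N at 1.83. Against the cam curve that puts the onset at ≈1.53, straight out. Now the closing swing, with the jaws narrowed.

```bash
python3 -c "
from cell import *;print(read_state()['qpos'].round(2))"; python3 sw.py 1.91 2.61 10; python3 sw.py 2.61 3.21 10
```

```text
[ 0.25  0.7  -0.1   2.01  0.15  0.45  0.11]
1.98 tx 0.0049 ty 0.0006 rz 0.80
2.05 tx 0.0097 ty 0.0015 rz 1.60
2.12 tx 0.0144 ty 0.0027 rz 2.41
2.19 tx 0.0191 ty 0.0042 rz 3.21
2.26 tx 0.0236 ty 0.0061 rz 4.01
2.33 tx 0.0280 ty 0.0083 rz 4.81
2.40 tx 0.0322 ty 0.0108 rz 5.61
2.47 tx 0.0362 ty 0.0136 rz 6.42
2.54 tx 0.0400 ty 0.0167 rz 7.22
2.61 tx 0.0437 ty 0.0200 rz 8.02
2.67 tx 0.0029 ty 0.0030 rz 0.69
2.73 tx 0.0056 ty 0.0062 rz 1.38
2.79 tx 0.0081 ty 0.0096 rz 2.06
2.85 tx 0.0104 ty 0.0131 rz 2.75
2.91 tx 0.0125 ty 0.0168 rz 3.44
2.97 tx 0.0144 ty 0.0205 rz 4.13
3.03 tx 0.0160 ty 0.0244 rz 4.81
3.09 tx 0.0174 ty 0.0283 rz 5.50
3.15 tx 0.0186 ty 0.0324 rz 6.19
3.21 tx 0.0195 ty 0.0365 rz 6.88
```

Emit:
apply_moves(increments=[{"tx": 0,"ty": 0,"tz": 0,"rx": 0,"ry": 0,"rz": 0,"claw": 0.016},{"tx": 0,"ty": 0,"tz": 0,"rx": 0,"ry": 0,"rz": 0,"claw": 0.016},{"tx": 0.0049,"ty": 0.0006,"tz": 0,"rx": 0,"ry": 0,"rz": 0.8,"claw": 0.016},{"tx": 0.0097,"ty": 0.0015,"tz": 0,"rx": 0,"ry": 0,"rz": 1.6,"claw": 0.016},{"tx": 0.0144,"ty": 0.0027,"tz": 0,"rx": 0,"ry": 0,"rz": 2.4,"claw": 0.016},{"tx": 0.0191,"ty": 0.0042,"tz": 0,"rx": 0,"ry": 0,"rz": 3.2,"claw": 0.016},{"tx": 0.0236,"ty": 0.0061,"tz": 0,"rx": 0,"ry": 0,"rz": 4.0,"claw": 0.016}])

```text
clock: 16.5
eef_pos: [525.6, -117.0, 68.6]
tool_rot: [-3.131, -0.002, 1.986]
force: [-12.8, -0.4, 7.0]
width: 16.1
```

Emit:
apply_moves(increments=[{"tx": 0.0044,"ty": 0.0022,"tz": 0,"rx": 0,"ry": 0,"rz": 0.8,"claw": 0.016},{"tx": 0.0086,"ty": 0.0047,"tz": 0,"rx": 0,"ry": 0,"rz": 1.6,"claw": 0.016},{"tx": 0.0126,"ty": 0.0075,"tz": 0,"rx": 0,"ry": 0,"rz": 2.4,"claw": 0.016},{"tx": 0.0164,"ty": 0.0106,"tz": 0,"rx": 0,"ry": 0,"rz": 3.2,"claw": 0.016},{"tx": 0.0201,"ty": 0.0139,"tz": 0,"rx": 0,"ry": 0,"rz": 4.0,"claw": 0.016}])

```text
clock: 17.0
eef_pos: [544.1, -105.9, 68.5]
tool_rot: [-3.128, -0.004, 2.333]
force: [-13.7, -3.6, 8.5]
width: 16.1
```

```bash
python3 st.py
```

```text
17.0 [ 544.13723595 -105.87489876   68.48806586] [-13.7  -3.6   8.5] [-1.04  3.   -0.21] 16.08753453758778
grasp local [ 55.74364406 -94.45051638   2.48599956] r 55.79905059355998 ang 2.5535281464222828
```

About 14 N near the steepest stretch, in line with expectation. I'll continue over the dead point.

Emit:
apply_moves(increments=[{"tx": 0.0029,"ty": 0.003,"tz": 0,"rx": 0,"ry": 0,"rz": 0.7,"claw": 0.016},{"tx": 0.0056,"ty": 0.0062,"tz": 0,"rx": 0,"ry": 0,"rz": 1.4,"claw": 0.016},{"tx": 0.0081,"ty": 0.0096,"tz": 0,"rx": 0,"ry": 0,"rz": 2.1,"claw": 0.016},{"tx": 0.0104,"ty": 0.0131,"tz": 0,"rx": 0,"ry": 0,"rz": 2.75,"claw": 0.016},{"tx": 0.0125,"ty": 0.0168,"tz": 0,"rx": 0,"ry": 0,"rz": 3.4,"claw": 0.016}])

```text
clock: 17.5
eef_pos: [559.6, -88.9, 68.6]
tool_rot: [-3.132, -0.003, 2.63]
force: [-7.7, -3.7, 1.9]
width: 15.8
```

Emit:
apply_moves(increments=[{"tx": 0.0019,"ty": 0.0037,"tz": 0,"rx": 0,"ry": 0,"rz": 0.7,"claw": 0.016},{"tx": 0.0035,"ty": 0.0076,"tz": 0,"rx": 0,"ry": 0,"rz": 1.4,"claw": 0.016}])

```text
clock: 17.7
eef_pos: [565.5, -80.3, 68.8]
tool_rot: [-3.136, -0.0, 2.753]
force: [-3.3, -2.5, -0.2]
width: 15.7
```

Emit:
apply_moves(increments=[{"tx": 0.0014,"ty": 0.0039,"tz": 0,"rx": 0,"ry": 0,"rz": 0.7,"claw": 0.016},{"tx": 0.0026,"ty": 0.008,"tz": 0,"rx": 0,"ry": 0,"rz": 1.4,"claw": 0.016}])

```text
clock: 17.9
eef_pos: [571.4, -70.7, 69.6]
tool_rot: [-3.14, 0.004, 2.877]
force: [0.6, 0.1, -0.6]
width: 15.9
```

```bash
python3 st.py; python3 -c "
from cell import *;print(read_state()['tool_rot'])"
```

```text
17.9 [571.35310113 -70.66549799  69.56467506] [ 0.6  0.1 -0.6] [-0.04 -0.01  0.01] 15.916581488681812
grasp local [ 72.65529032 -53.56807661   3.5644588 ] r 72.74267370693079 ang 2.8086713355935755
[-3.13985677  0.00444424  2.87684438]
```

The force dropped to zero, so the lever went over centre. A small nudge towards the stop, then open and retreat upward.

Emit:
apply_moves(increments=[{"tx": 0.0007,"ty": 0.003,"tz": 0,"rx": 0,"ry": 0,"rz": 0.5,"claw": 0.016},{"tx": 0.0007,"ty": 0.003,"tz": 0,"rx": 0,"ry": 0,"rz": 0.5,"claw": 0.016}])

```text
clock: 18.1
eef_pos: [571.2, -70.1, 69.2]
tool_rot: [-3.136, 0.003, 2.918]
force: [-2.2, -6.0, 3.4]
width: 16.0
```

Emit:
apply_moves(increments=[{"tx": 0,"ty": 0,"tz": 0,"rx": 0,"ry": 0,"rz": 0,"claw": 0.026},{"tx": 0,"ty": 0,"tz": 0,"rx": 0,"ry": 0,"rz": 0,"claw": 0.026},{"tx": 0,"ty": 0,"tz": 0.04,"rx": 0,"ry": 0,"rz": 0,"claw": 0.026},{"tx": 0,"ty": 0,"tz": 0.085,"rx": 0,"ry": 0,"rz": 0,"claw": 0.026},{"tx": 0.01,"ty": -0.03,"tz": 0.13,"rx": 0,"ry": 0,"rz": -1,"claw": 0.026},{"tx": 0.02,"ty": -0.06,"tz": 0.17,"rx": 0,"ry": 0,"rz": -2,"claw": 0.026},{"tx": 0.02,"ty": -0.07,"tz": 0.21,"rx": 0,"ry": 0,"rz": -3,"claw": 0.026},{"tx": 0.02,"ty": -0.07,"tz": 0.25,"rx": 0,"ry": 0,"rz": -4,"claw": 0.026},{"tx": 0.02,"ty": -0.07,"tz": 0.25,"rx": 0,"ry": 0,"rz": -4,"claw": 0.026}])

```text
clock: 19.0
eef_pos: [594.3, -136.4, 323.8]
tool_rot: [3.136, 0.012, 2.568]
force: [0.8, 0.2, 0.4]
width: 26.2
```

```bash
python3 - <<'E'
from h import *
w=get_image("wrist")[:,:,::-1];s=get_image("scene")[:,:,::-1];d=get_image("side")[:,:,::-1]
o=np.zeros((600,800,3),np.uint8)
o[:300,:400]=cv2.resize(w,(400,300));o[:300,400:]=cv2.resize(s,(400,300));o[300:,:400]=cv2.resize(d,(400,300))
o[300:,400:]=cv2.resize(s[185:265,225:332],(400,300));cv2.imwrite("pics/fin.png",o)
for n in("scene","side"):
    a=cv2.imread(f"pics/{n}0.png");b=dict(scene=s,side=d)[n]
    for f in((500,397),(555,-347)):
        u,v=map(int,proj(n,[*f,30]));print(n,f,cv2.absdiff(a,b.copy())[v-25:v+25,u-15:u+15].mean())
E
```

```text
scene (500, 397) 2.0155555555555558
scene (555, -347) 2.037333333333333
side (500, 397) 1.7442222222222221
side (555, -347) 1.9115555555555555
```

View pics/fin.png

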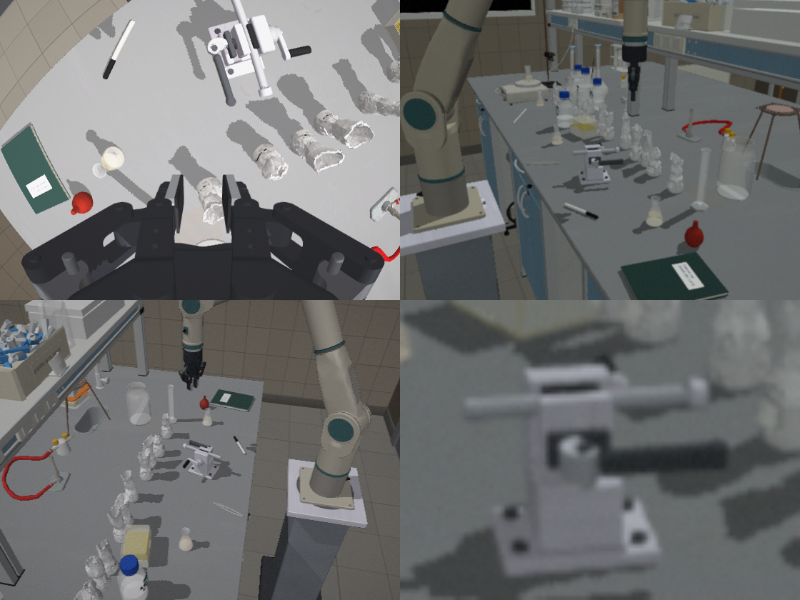

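The lever lies parallel to the rod, pointing to +x, so it is home. The stop was felt at about 6 N, the flasks are unmoved and the robot is clear.

```bash
python3 -c "
from cell import *;print(finish_job())"
```

```text
the job is handed in; nothing more can be done
None
```

The job is handed in. The rod is clamped and the lever is fully home past its dead point.

- **First feel:** I swung the lever out to about 2.08 rad and met only friction, roughly 2–3 N, so the nut had to be tightened.
- **Crank:** I turned it about 5.6 rad clockwise. The cam pushed the free lever back to about 1.6–1.65 rad.
- **Second feel:** I swung the lever open, then gently closed it. Force was about 2 N up to 1.45 rad, then 3 N at 1.6, 4 N at 1.7 and 7 N at 1.83. Against the cam curve that puts the start of resistance at about 1.53 rad, straight out.
- **Closing:** The wrist read about 14 N sideways (16 N in all) on the closing stroke. That is above the stated 10 N for closing, partly from 8 N of vertical rubbing. The force then fell to zero as the lever went over centre, and I felt the stop at about 6–7 N.

**Last checks:** The lever lies parallel to the rod, pointing to +x, and stayed there after release. Both flasks look unmoved in before-and-after images. The robot is clear of everything, at about 19 s of the 72 s allowed.

- **Lever angle disagreement:** The scene and wrist cameras differed by about 0.06 rad, and I relied on the wrist view and the felt force.
- **Not measured:** The force holding the rod was not measured. An onset of 1.53 rad implies about 165 N.

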